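# Sort the desk spares into the tray tower

## Robot

A 6-joint arm with a two-finger parallel gripper is mounted at the origin on the work surface. World frame = base frame: x ahead of the robot, y to its left, z up, the work surface at z = 0. Lengths are in mm, angles in rad, forces in N, time in s.
With the tool pointing down it reaches from about 275 to 1000 mm from the base axis. Payload 8.4 kg.
Tool frame: the origin (TCP) lies midway between the tips of the shut fingers; the grasp point (between the pads) lies r.grip_point_offset behind it (r.grip_point_offset is the distance from the TCP to the grasp point, in mm); z points along the fingers, y is the direction in which the jaws open and shut (so a half turn about z gives the same grasp; the last joint's range is limited). The gripper opens to 85 mm and grips with 20 to 120 N. Pads are 22 mm wide; open, the fingers measure 114 mm over their backs; the gripper's body (76 mm by 85 mm) begins 54 mm behind the grasp point. The pads swing forward as they close: fully open they stand 13 mm farther back than shut.
Start: joints at [1.243, 0.353, 1.633, -0, 1.155, -0.002], TCP at [200.04, 592.125, 231.281] pointing down, gripper open.
Joint ranges: [-2.63, 2.63], [-0.92, 2.1], [0.06, 2.66], [-1.3, 4.44], [0, 2.69], [-3.02, 3.02]. Speed limits (rad/s): [2.22, 2.22, 2.79, 3.14, 3.14, 3.14].

## Interface

Orientations are given as [roll, pitch, yaw] about the fixed x, y, z axes, in that order (R = Rz(yaw) Ry(pitch) Rx(roll)).
In Python, from rig import r gives the robot as it stands.
- The arm moves only by the tool move_arm, never from a script. Its argument "targets" is one flat list of numbers, 5 for each row, row after row: the gripper's target within -1 to 1 (fully open at 1, half-way at 0, shut at -1), then the shift along the tool's x, y, z in cm, then the turn about the tool's z in degrees. In form: [gripper, tx, ty, tz, turn, gripper, tx, ty, tz, turn, ...]. A call has 1 to 10 rows; each row is the pose to reach, as a shift and turn from the pose commanded when the call began, along the tool's axes at that moment; what a row does not reach only later rows make up. A row lasts 1/10 s, in which the tool goes at most 50 mm and 8.59 degrees, less where a joint would pass 70% of its speed; a pose out of reach is approached as far as the arm can. A call with a gripper value outside its range is refused whole. The fingers move at their own pace and stop on an object; "squeeze" is the grip in N (left out, the last holds). Time passes only in rows, so rows that repeat a pose let the fingers close. It gives the time, the measured TCP pose, the force and the opening at its end, in the units of the state.
- r.sense(): the state, without advancing time (a new reading comes with each control period).
- r.grab_frame(name): name is "side" or "top" or "wrist"; returns a dict with "img" (480x640x3 uint8, blue, green, red), "K" (3x3 intrinsics, pixels), "k1" (the pictures are not rectified: a ray, as slopes to the right and down, at radius r is drawn at 1 + k1 r^2 times it, then the intrinsics apply), "world_to_cam" (4x4, takes a point from world to camera coordinates). Camera axes: x right, y down, z forward; pixel columns grow to the right and rows downward; lengths in mm; the calibration is good to about 2 mm. A picture is of the moment at which its call begins. There is no depth.
- r.sign_off(): hands the job in, once; it reports no verdict.
Trained networks look in a picture, given as the dict that the camera call returned (one of the last four; its "shot" number tells which), for a name from the list of things; names that differ only in an ending like _2 or _b are one class to them, and where a whole thing is asked for, a point or a joint stands for the part that bears it (a point fixed in the world has none). Each returns a list of dicts, best first, with "conf" (0 to 1); they miss things now and then, are a little off and sometimes report something else, mostly with a low value. They report only what shows in the picture. A call takes as long as a camera call.
- r.outline_of(picture, thing): "region" (480x640 bool, what is visible of it).
- r.mark_of(picture, thing): "position" ([x, y, z] in mm, in world coordinates, good to about 4 mm: a listed point, or the origin of a listed thing).
The state is a dict: "clock": time; "qpos": joint angles; "qvel": joint speeds; "joint_efforts": joint torques, N m; "eef_pos": TCP position; "tcp_rot": TCP orientation; "contact_force": force on the tool from outside, world axes, zero at the start; "wrist_torque": the same for the moment, N m; "opening": opening from 0.0 (shut) to 1.0 (fully open).
Only numpy, scipy, OpenCV 4.12 (cv2) and the standard library are available. Lean on these libraries where they do the work, as an engineer would, in place of code of your own. Each camera call takes 0.05 s, during which the arm holds its last target.

## Task

Tidy the five spares off the desk pad into the four bins in the top tray of the acrylic tower: both loose black keycaps go in with the spare keycaps, the blue flash drive with the other flash drive, the silver knob with the other knob, and the yellow fidget cube in the empty bin. Set each one down gently, without dropping it, so that it lies right way up and flat on the floor of its bin, not on top of anything. Leave the little white plant pot standing where it is.

Things in the scene. Friction and masses are not known exactly. Their poses are not given: they have to be found in the camera images.
- keycap_wide: Loose wide black metal keycap (double width), 37 mm along its x, 18 mm along its y, 9.5 mm high, its sides upright for the lowest 6 mm and stepping in to 15 mm wide above; about 24 g. Lies right way up on the 3 mm thick grey desk pad. Origin: centre of its underside, z up. Best gripped across y.
- keycap_small: Loose small square black metal keycap, 18 x 18 mm, 9.5 mm high, its sides upright for the lowest 6 mm and stepping in to 15 mm wide above; about 12 g. Lies right way up on the grey desk pad. Origin: centre of its underside, z up.
- drive: Loose flash drive, blue plastic with a bare steel plug, 54 mm long along its x. The blue body spans x = -27 to +11 mm, 20 mm wide (y), 10 mm high; the plug spans x = +11 to +27 mm, 12 mm wide. Lies flat on the grey desk pad. Origin: underside, mid-length, z up. Best gripped across y at the origin or a little to -x.
- knob: Loose silver aluminium volume knob, a disc 24 mm across and 16 mm high with a dark ring and a short black mark on top, standing on its flat base on the grey desk pad. Origin: centre of its underside, z along its axis, up.
- fidget_cube: Loose yellow plastic fidget cube, 34 mm each way, rounded edges, a round grey thumb stick in a black ring on the top face; on the grey desk pad. Origin: centre of its underside, z up, faces square to x and y.
- pot: Small white ceramic plant pot with a green succulent, 44 mm across, 61 mm high in all, standing loose on the desk pad among the things. It stays where it is. Origin: centre of its underside, z up. (A green-and-white eraser 44 x 20 x 12 mm and an orange and yellow note pad 50 x 50 x 14 mm also lie on the pad and are not part of the job. Neighbours stand at least 90 mm apart, centre to centre.)
- bin_keycaps: Clear acrylic open bin with a cork liner, fixed in the top tray of the clear three-tier tower: 124 mm long (x), 92 mm wide (y), 25 mm high, walls 3 mm; inner floor 118 x 86 mm, 4 mm above the origin. Origin: centre of its underside, 119 mm above the desk; z up, -x roughly towards the robot. Holds two small black keycaps in its far (+x) half, all of it beyond x = +26 mm; the rest of the floor is free.
- bin_drives: Clear acrylic open bin with a cork liner, fixed in the top tray of the clear three-tier tower: 124 mm long (x), 92 mm wide (y), 25 mm high, walls 3 mm; inner floor 118 x 86 mm, 4 mm above the origin. Origin: centre of its underside, 119 mm above the desk; z up, -x roughly towards the robot. Holds another blue flash drive, lying across in its far (+x) half, all of it beyond x = +26 mm; the rest of the floor is free.
- bin_knobs: Clear acrylic open bin with a cork liner, fixed in the top tray of the clear three-tier tower: 124 mm long (x), 92 mm wide (y), 25 mm high, walls 3 mm; inner floor 118 x 86 mm, 4 mm above the origin. Origin: centre of its underside, 119 mm above the desk; z up, -x roughly towards the robot. Holds another silver knob in its far (+x) half, all of it beyond x = +26 mm; the rest of the floor is free.
- bin_empty: Clear acrylic open bin with a cork liner, fixed in the top tray of the clear three-tier tower: 124 mm long (x), 92 mm wide (y), 25 mm high, walls 3 mm; inner floor 118 x 86 mm, 4 mm above the origin. Origin: centre of its underside, 119 mm above the desk; z up, -x roughly towards the robot. Holds nothing. (The tower is 260 mm along bin x, 196 mm along y, 146 mm high; four bins fill it two by two, 126 and 94 mm apart.)

How it is judged (in metres and radians):
At the end, for the whole second after the job is handed in: Each thing in its own bin, origin within 55 mm (bin x) and 41 mm (bin y) of the bin's centre and under 9 mm above the bin's origin, tilted under 0.15 rad, at rest (0.02 m/s, 0.3 rad/s); the pot within 20 mm of its start, upright within 0.15 rad (x of keycap_wide in the frame of bin_keycaps between -0.055 and 0.055 m and y of keycap_wide in the frame of bin_keycaps between -0.041 and 0.041 m and z of keycap_wide in the frame of bin_keycaps between 0 and 0.009 m and angle between each of keycap_wide, keycap_small, drive, knob, fidget_cube, pot's own z axis and vertical below 0.15 rad and linear speed of each of keycap_wide, keycap_small, drive, knob, fidget_cube below 0.02 m/s and angular speed of each of keycap_wide, keycap_small, drive, knob, fidget_cube below 0.3 rad/s and x of keycap_small in the frame of bin_keycaps between -0.055 and 0.055 m and y of keycap_small in the frame of bin_keycaps between -0.041 and 0.041 m and z of keycap_small in the frame of bin_keycaps between 0 and 0.009 m and x of drive in the frame of bin_drives between -0.055 and 0.055 m and y of drive in the frame of bin_drives between -0.041 and 0.041 m and z of drive in the frame of bin_drives between 0 and 0.009 m and x of knob in the frame of bin_knobs between -0.055 and 0.055 m and y of knob in the frame of bin_knobs between -0.041 and 0.041 m and z of knob in the frame of bin_knobs between 0 and 0.009 m and x of fidget_cube in the frame of bin_empty between -0.055 and 0.055 m and y of fidget_cube in the frame of bin_empty between -0.041 and 0.041 m and z of fidget_cube in the frame of bin_empty between 0 and 0.009 m and distance of pot from where it was at the start of the episode below 0.02 m); the robot touches nothing.
It fails at once if a thing is dropped or thrown into its bin (faster than 1.1 m/s on reaching it, as after a fall of some 6 cm) ((horizontal distance between keycap_wide and bin_keycaps below 0.075 m and z of keycap_wide in the frame of bin_keycaps below 0.04 m and linear speed of keycap_wide above 1.1 m/s) or (horizontal distance between keycap_small and bin_keycaps below 0.075 m and z of keycap_small in the frame of bin_keycaps below 0.04 m and linear speed of keycap_small above 1.1 m/s) or (horizontal distance between drive and bin_drives below 0.075 m and z of drive in the frame of bin_drives below 0.04 m and linear speed of drive above 1.1 m/s) or (horizontal distance between knob and bin_knobs below 0.075 m and z of knob in the frame of bin_knobs below 0.04 m and linear speed of knob above 1.1 m/s) or (horizontal distance between fidget_cube and bin_empty below 0.075 m and z of fidget_cube in the frame of bin_empty below 0.04 m and linear speed of fidget_cube above 1.1 m/s)).
It fails at once if the white pot is shifted by more than 20 mm or tipped by more than 0.3 rad (distance of pot from where it was at the start of the episode above 0.02 m or angle between pot's own z axis and vertical above 0.3 rad).
It also fails if it takes over 128 s, if anything falls off the work surface, if the arm or the gripper's body presses on something with over 40 N, if the wrist force passes 120 N, or if a joint passes its speed limit or range.

## Working session

There is one attempt and no reset: what is moved stays moved. The work goes in short steps, Python scripts to look and compute and a tool call to move; the robot and the scene stay as the last step left them, time stands still between calls to the robot, and variables do not carry over. Pictures are saved under pics/ and viewed, and the job is handed in when it is done.

Besides the shell and the picture viewer there is one more tool, called after "Emit:" in YAML: its name, and indented under it one key for each argument. move_arm: Moves the arm, as the interface text tells. Its arguments: {"type":"object","properties":{"targets":{"type":"array","items":{"type":"number"}},"squeeze":{"type":"number"}},"required":["targets"]}

```bash
ls; mkdir -p pics
python3 - <<'E'
from rig import r
import cv2
s=r.sense();print(s, r.grip_point_offset)
for n in ("side","top","wrist"):
    f=r.grab_frame(n);cv2.imwrite(f"pics/{n}0.png",f["img"]);print(n,f["K"].tolist(),f["k1"],f["world_to_cam"].round(3).tolist())
E
```

```text
pics
{'clock': 0.0, 'qpos': array([ 1.24259448e+00,  3.53629428e-01,  1.63412683e+00,  1.05424845e-05,
        1.15520023e+00, -2.37953970e-03]), 'qvel': array([ 0.00111067,  0.00094755, -0.00118625,  0.00173066, -0.00187356,
        0.00158711]), 'joint_efforts': array([ 1.96560732e-04, -6.05256701e+01, -3.42079389e+01,  6.06044205e-05,
        8.94427387e-03, -4.36610918e-06]), 'eef_pos': array([199.88798206, 591.67695593, 230.57649701]), 'tcp_rot': array([-3.14022884e+00, -1.28845213e-05,  2.81576607e+00]), 'contact_force': array([0.04332642, 0.1138623 , 0.92506158]), 'wrist_torque': array([ 0.0252417 , -0.0024174 ,  0.04643663]), 'opening': 1.0004568408385366} 18.700000000000003
side [[439.6868780245395, 0.0, 321.5945353196312], [0.0, 439.6868780245395, 239.9467850343495], [0.0, 0.0, 1.0]] 0.00045404277164554357 [[0.982, -0.19, 0.003, -510.401], [-0.124, -0.655, -0.746, 155.279], [0.144, 0.732, -0.666, 687.138], [0.0, 0.0, 0.0, 1.0]]
top [[559.105065765043, 0.0, 311.7213377268297], [0.0, 559.105065765043, 236.22157841400448], [0.0, 0.0, 1.0]] 0.02794366197055284 [[-0.019, -1.0, -0.005, 48.311], [-0.997, 0.019, -0.077, 548.105], [0.077, 0.003, -0.997, 1196.454], [0.0, 0.0, 0.0, 1.0]]
wrist [[354.6754066320891, 0.0, 320.6208422512289], [0.0, 354.6754066320891, 241.69091718411892], [0.0, 0.0, 1.0]] 0.009019331091233991 [[0.32, 0.948, -0.001, -625.102], [0.901, -0.303, 0.311, -39.839], [0.294, -0.1, -0.95, 382.044], [0.0, 0.0, 0.0, 1.0]]
```

View pics/top0.png

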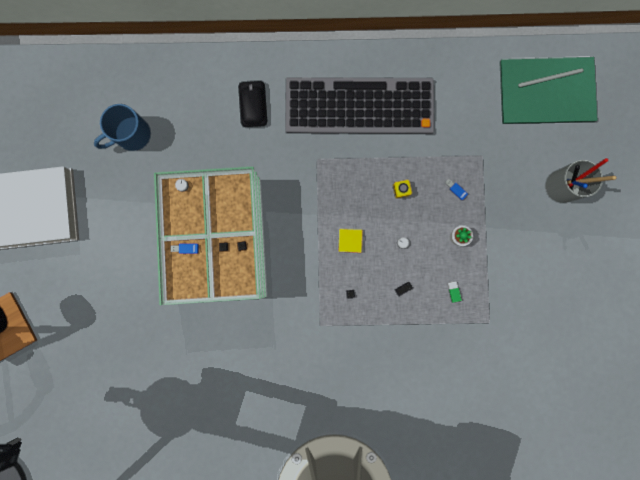

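View pics/side0.png

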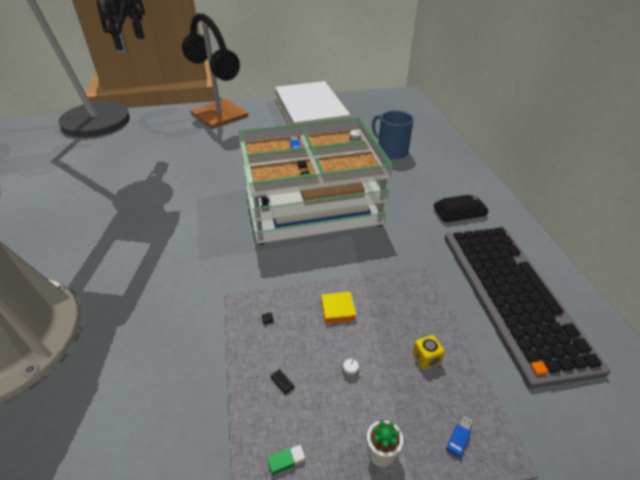

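View pics/wrist0.png

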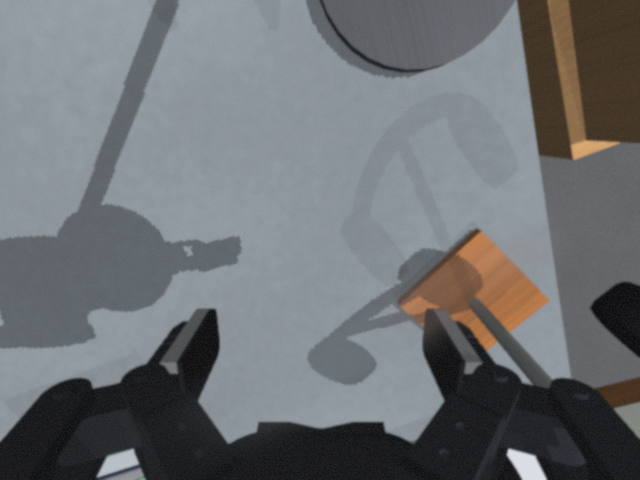

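```bash
cat > h.py <<'E'
import numpy as np, cv2
from rig import r
def ray(f,uv):
    K=f["K"];x,y=(uv[0]-K[0,2])/K[0,0],(uv[1]-K[1,2])/K[1,1]
    rd=np.hypot(x,y);q=rd
    for _ in range(20): q=rd/(1+f["k1"]*q*q)
    s=q/rd if rd>0 else 1
    T=f["world_to_cam"];R=T[:3,:3];c=-R.T@T[:3,3]
    return c,R.T@np.array([x*s,y*s,1])
def atz(f,uv,z):
    c,d=ray(f,uv);return c+d*(z-c[2])/d[2]
def proj(f,p):
    T=f["world_to_cam"];q=T[:3,:3]@np.asarray(p,float)+T[:3,3];x,y=q[0]/q[2],q[1]/q[2];s=1+f["k1"]*(x*x+y*y)
    return np.array([f["K"][0,0]*x*s+f["K"][0,2],f["K"][1,1]*y*s+f["K"][1,2]])
def poly(f,reg,z):
    c=max(cv2.findContours(reg.astype(np.uint8),cv2.RETR_EXTERNAL,cv2.CHAIN_APPROX_NONE)[0],key=cv2.contourArea)
    w=np.array([atz(f,p[0],z)[:2] for p in c],np.float32)
    return w
E
python3 - <<'E'
from h import *
H=dict(keycap_wide=12.5,keycap_small=12.5,drive=13,knob=19,fidget_cube=37,pot=30)
f=r.grab_frame("top");g=r.grab_frame("side")
for n in list(H)+["bin_keycaps","bin_drives","bin_knobs","bin_empty"]:
    for nm,fr in(("T",f),("S",g)):
        print(n,nm,[(m["position"].round(1).tolist() if hasattr(m["position"],'round') else m["position"],round(m["conf"],2)) for m in r.mark_of(fr,n)[:4]])
    if n in H:
        for o in r.outline_of(f,n)[:3]:
            w=poly(f,o["region"],H[n]);b=cv2.minAreaRect(w)
            print("   outl",round(o["conf"],2),np.round(b[0],1),np.round(b[1],1),round(b[2],1))
E
```

```text
keycap_wide T [([434.3, -159.9, 3.0], 0.64)]
keycap_wide S [([434.6, -159.6, 1.4], 0.88)]
keycap_small T [([425.2, -43.4, 3.4], 0.41)]
keycap_small S [([422.9, -48.7, 1.1], 0.42)]
   outl 0.6 [423.1 -44.2] [19.6 19.5] 88.9
drive T [([652.7, -282.4, 2.2], 0.66)]
drive S [([649.4, -285.7, 4.0], 0.7)]
   outl 0.68 [ 647.1 -279.9] [54.1 22. ] 42.9
   outl 0.54 [ 543.2 -287.9] [42.8 48.4] 43.5
knob T [([534.7, -158.7, 0.1], 0.63)]
knob S [([534.1, -160.9, 7.0], 0.8)]
   outl 0.59 [ 530.5 -158.5] [21.7 21.9] 88.2
fidget_cube T [([648.3, -160.3, 2.1], 0.67), ([489.2, 192.2, 116.9], 0.47)]
fidget_cube S [([648.7, -159.7, 2.5], 0.71)]
   outl 0.57 [ 646.4 -157.9] [36.9 38.2] 9.5
pot T [([541.8, -286.1, 3.2], 0.75)]
pot S [([543.5, -283.7, -1.4], 0.8)]
   outl 0.87 [ 544.7 -284. ] [47.4 38.9] 88.9
bin_keycaps T [([613.7, 198.6, 119.2], 0.26)]
bin_keycaps S [([482.1, 193.3, 119.6], 0.86)]
bin_drives T [([479.6, 289.1, 114.8], 0.92), ([649.8, -160.7, 3.1], 0.35)]
bin_drives S [([482.5, 282.2, 121.2], 0.67)]
bin_knobs T [([606.5, 291.0, 121.7], 0.86)]
bin_knobs S [([607.6, 290.4, 117.1], 0.86), ([422.3, -45.0, 4.0], 0.6), ([481.2, 284.0, 121.8], 0.56), ([646.6, -159.5, -3.5], 0.25)]
bin_empty T [([610.4, 197.8, 121.7], 0.92)]
bin_empty S [([609.0, 198.1, 118.3], 0.79)]
```

Run:
```python
import cv2
i=cv2.imread("pics/top0.png")
cv2.imwrite("pics/topc1.png",cv2.resize(i[140:340,310:500],None,fx=3,fy=3,interpolation=cv2.INTER_CUBIC))
cv2.imwrite("pics/topc2.png",cv2.resize(i[160:310,145:275],None,fx=4,fy=4,interpolation=cv2.INTER_CUBIC))
```

```text
(no output)
```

View pics/topc1.png

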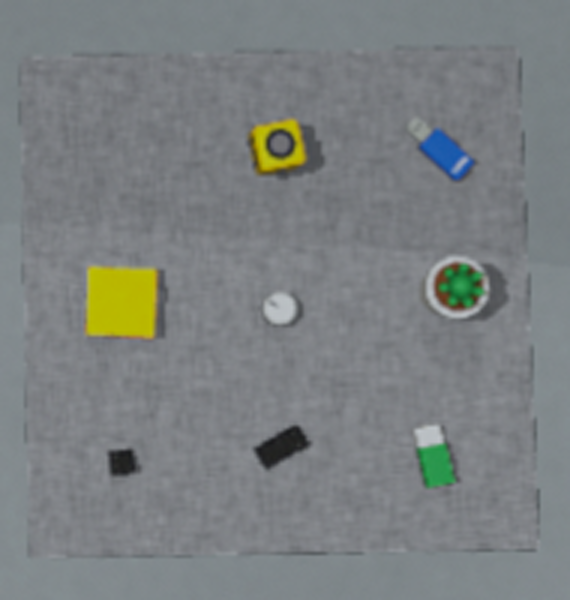

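View pics/topc2.png

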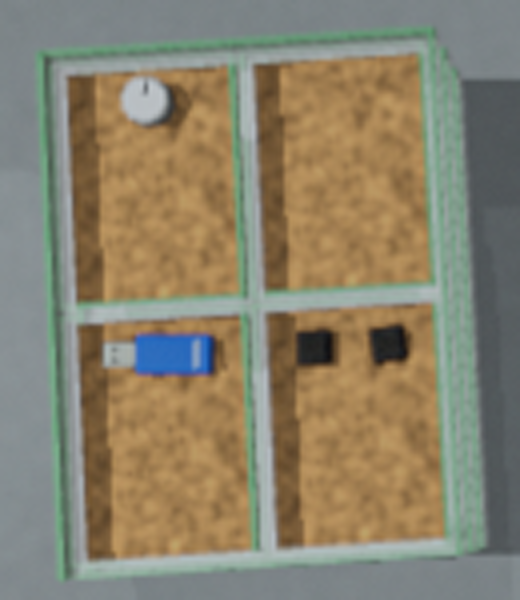

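Run:
```python
from h import *
f=r.grab_frame("top");i=f["img"];hsv=cv2.cvtColor(i,cv2.COLOR_BGR2HSV)
def seg(m,box,z,nm):
    M=np.zeros(m.shape,bool);x0,y0,x1,y1=box;M[y0:y1,x0:x1]=m[y0:y1,x0:x1]
    b=cv2.minAreaRect(poly(f,M,z));print(nm,np.round(b[0],1),np.round(b[1],1),round(b[2],1))
g=i.max(2)
seg(g<70,(385,275,420,305),9,"wide");seg(g<70,(335,282,365,305),9,"small")
seg((hsv[...,1]>120)&(hsv[...,0]<40),(385,170,420,205),37,"cube")
seg((hsv[...,1]>150)&(hsv[...,0]>100),(440,170,475,205),13,"drivebody")
seg(g>170,(390,230,418,255),19,"knob")
c={k:atz(f,(145+u/4,160+v/4),146)[:2] for k,(u,v) in dict(NW=(40,55),NE=(435,28),SE=(462,552),SW=(62,578)).items()}
print(c);print(np.mean(list(c.values()),axis=0))
for a,b in(("SW","NW"),("SE","NE")): d=c[b]-c[a];print(np.hypot(*d),np.degrees(np.arctan2(d[1],d[0])))
for a,b in(("SE","SW"),("NE","NW")): d=c[b]-c[a];print(np.hypot(*d),np.degrees(np.arctan2(d[1],d[0]))-90)
```

```text
wide [ 432.2 -159.8] [16.9 36.1] 27.3
small [423.  -44.4] [15.3 15.2] 88.9
cube [ 647.3 -159.4] [35.4 37.3] 10.2
drivebody [ 642.5 -286.3] [35.7 18.9] 42.9
knob [ 532.1 -160.1] [18.4 20.2] 43.6
{'NW': array([668.64336799, 343.46499193]), 'NE': array([678.44555432, 149.0225355 ]), 'SE': array([421.19424725, 138.81343427]), 'SW': array([412.57638824, 332.20996568])}
[545.21488945 240.87773184]
256.3142089992001 2.51672711008003
257.45380311443114 2.272608958936269
193.58844453202235 2.551444537383844
194.6893723806932 2.8859379853296616
```

```bash
cat >> h.py <<'E'
def plan(x,y,z,jaw=None,cmd=None):
    """jaw: world direction deg of jaw axis"""
    s=r.sense();p=s["eef_pos"];yaw=s["tcp_rot"][2]
    tx=np.array([np.cos(yaw),np.sin(yaw),0]);ty=np.array([np.sin(yaw),-np.cos(yaw),0])
    d=np.array([x,y,z])-p
    t=None
    if jaw is not None:
        cur=np.degrees(np.arctan2(ty[1],ty[0]));e=(jaw-cur+90)%180-90
        t=-e
    print("shift cm",np.round([d@tx/10,d@ty/10,-d[2]/10],2),"turn",t,"q6",round(s["qpos"][5],2),"rows~",np.linalg.norm(d)/50, "pos",p.round(1),"clk",round(s["clock"],2))
E
python3 - <<'E'
from h import *
f=r.grab_frame("wrist");s=r.sense()
for z in (231,150,80,3): print(z,proj(f,[*s["eef_pos"][:2],z]))
T=f["world_to_cam"];print(-T[:3,:3].T@T[:3,3]-s["eef_pos"])
plan(423,-44.5,120,0); plan(433,-160,120,27.3)
E
```

```text
231 [318.93426812 312.17719602]
150 [319.45561856 252.20162621]
80 [319.69464354 224.68314641]
3 [319.86067248 205.56065328]
[-76.76597593  26.68625155 144.17622935]
shift cm [-41.5  -53.18  11.13] turn 71.33107005497479 q6 -0.0 rows~ 13.673053463119059 pos [200.1 592.1 231.3] clk 1.65
shift cm [-46.14 -63.8   11.13] turn 44.03107005497479 q6 -0.0 rows~ 15.903972398749891 pos [200.1 592.1 231.3] clk 1.65
```

Emit:
move_arm:
  targets: [0.2,-41.5,-53.2,3,71,0.2,-41.5,-53.2,3,71,0.2,-41.5,-53.2,3,71,0.2,-41.5,-53.2,3,71,0.2,-41.5,-53.2,3,71,0.2,-41.5,-53.2,3,71,0.2,-41.5,-53.2,3,71,0.2,-41.5,-53.2,3,71,0.2,-41.5,-53.2,3,71,0.2,-41.5,-53.2,3,71]
  squeeze: 50

```text
clock: 2.65
eef_pos: [365.4, 118.8, 209.4]
tcp_rot: [3.14, -0.0, 1.575]
contact_force: [1.8, 0.2, -0.8]
opening: 0.604
```

Run:
```python
from h import *
s=r.sense();print(s["qpos"].round(2),s["tcp_rot"],s["opening"])
plan(423,-44.5,100,0)
```

```text
[ 0.31 -0.01  2.14 -0.    1.02  0.31] [ 3.14030704e+00 -4.02552167e-04  1.57542088e+00] 0.6035200035779218
shift cm [-16.36   5.68  10.94] turn 0.2649675386223862 q6 0.31 rows~ 4.097355488445299 pos [365.4 118.8 209.4] clk 2.65
```

Emit:
move_arm:
  targets: [0.1,-16.3,5.7,5,0,0.1,-16.3,5.7,10.9,0,0.1,-16.3,5.7,10.9,0,0.1,-16.3,5.7,10.9,0,0.1,-16.3,5.7,10.9,0,0.1,-16.3,5.7,10.9,0,0.1,-16.3,5.7,10.9,0]

```text
clock: 3.35
eef_pos: [423.0, -41.4, 100.6]
tcp_rot: [3.141, -0.0, 1.576]
contact_force: [0.5, 0.6, 0.7]
opening: 0.55
```

```bash
cat >> h.py <<'E'
def wseg(f,z,lo=60,roi=140,mode="dark"):
    s=r.sense();u=proj(f,[*s["eef_pos"][:2],z]).astype(int);i=f["img"];hsv=cv2.cvtColor(i,cv2.COLOR_BGR2HSV)
    m={"dark":i.max(2)<lo,"yellow":(hsv[...,1]>110)&(hsv[...,0]<40)&(hsv[...,0]>18),"blue":(hsv[...,1]>130)&(hsv[...,0]>95)&(hsv[...,0]<130),"light":i.min(2)>lo}[mode]
    M=np.zeros(m.shape,np.uint8);y0=max(u[1]-roi,0);M[y0:u[1]+roi,u[0]-roi:u[0]+roi]=m[y0:u[1]+roi,u[0]-roi:u[0]+roi]
    M=cv2.morphologyEx(M,cv2.MORPH_OPEN,np.ones((3,3)))
    n,L,st,c=cv2.connectedComponentsWithStats(M)
    for k in range(1,n):
        if st[k,4]<150: continue
        w=poly(f,L==k,z);b=cv2.minAreaRect(w)
        print("comp",c[k].round(),st[k,4],"ctr",np.round(b[0],1),"size",np.round(b[1],1),"ang",round(b[2],1))
E
python3 - <<'E'
from h import *
f=r.grab_frame("wrist");cv2.imwrite("pics/w1.png",f["img"]);s=r.sense();print(s["eef_pos"],proj(f,[*s["eef_pos"][:2],9]))
wseg(f,9,60)
E
```

```text
[423.2618576  -41.13539075 100.95088341] [322.45005068 246.49960272]
comp [320. 248.] 549 ctr [421.8 -42.1] size [16.5 17.6] ang 7.7
comp [231. 358.] 3576 ctr [ 358.6 -134.1] size [103.9  52.3] ang 41.9
comp [235. 318.] 159 ctr [357.8 -97.6] size [17.7  7. ] ang 63.2
comp [420. 368.] 2581 ctr [ 502.5 -138.3] size [65.6 40. ] ang 0.5
```

View pics/w1.png

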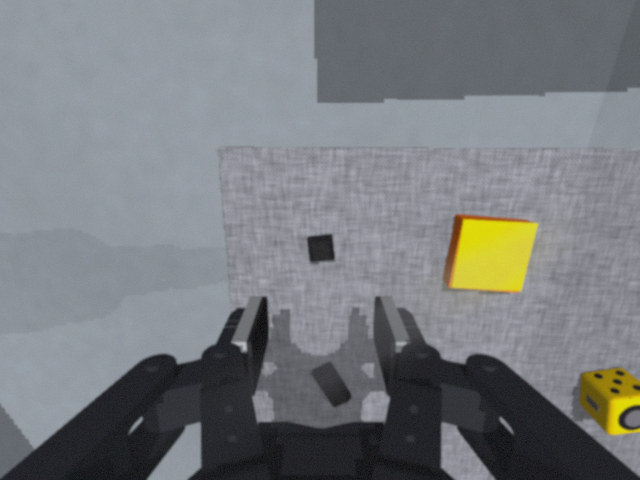

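Emit:
move_arm:
  targets: [0.0,-0.2,-0.1,4,-7,0.0,-0.2,-0.1,7.5,-7,0.0,-0.2,-0.1,9.0,-7,0.0,-0.2,-0.1,9.6,-7,0.0,-0.2,-0.1,9.6,-7,0.0,-0.2,-0.1,9.6,-7]
  squeeze: 40

```text
clock: 4.0
eef_pos: [422.9, -43.6, 5.2]
tcp_rot: [3.14, 0.0, 1.7]
contact_force: [1.0, -0.5, 0.3]
opening: 0.497
```

Emit:
move_arm:
  targets: [-1,0,0,0,0,-1,0,0,0,0,-1,0,0,0,0,-1,0,0,0,0,-1,0,0,0,0,-1,0,0,0,0]

```text
clock: 4.6
eef_pos: [422.8, -44.0, 5.1]
tcp_rot: [3.14, 0.0, 1.698]
contact_force: [-0.0, 1.9, 10.5]
opening: 0.185
```

Emit:
move_arm:
  targets: [-1,0,0,-0.1,0,-1,0,0,-0.3,0,-1,0,0,-2,0,-1,0,0,-5,0,-1,0,0,-9,0,-1,0,0,-13,0,-1,0,0,-13,0,-1,0,0,-13,0]

```text
clock: 5.4
eef_pos: [422.6, -44.1, 135.0]
tcp_rot: [3.139, 0.001, 1.699]
contact_force: [-0.5, -0.6, 0.4]
opening: 0.189
```

Run:
```python
from h import *
f=r.grab_frame("wrist");cv2.imwrite("pics/w2.png",f["img"]);s=r.sense();print(s["opening"],s["contact_force"],s["qpos"].round(2))
B=lambda c,u,v:c
th=np.radians(2.5);ex=np.array([np.cos(th),np.sin(th)]);ey=np.array([-ex[1],ex[0]])
for i,j in((-25,22),(-25,-18)):
    p=np.array([545,241])-63*ex-47*ey+i*ex+j*ey;plan(*p,231,2.5)
```

```text
0.18461663442380805 [ 0.3773866   0.21712277 -0.24564625] [-0.11  0.17  2.14 -0.    0.83 -0.24]
shift cm [24.94  6.89 -9.7 ] turn 4.830526520181536 q6 -0.24 rows~ 5.527100298935331 pos [421.7 -44.  134. ] clk 5.45
shift cm [20.96  6.55 -9.7 ] turn 4.830526520181536 q6 -0.24 rows~ 4.800983894894591 pos [421.7 -44.  134. ] clk 5.45
```

View pics/w2.png

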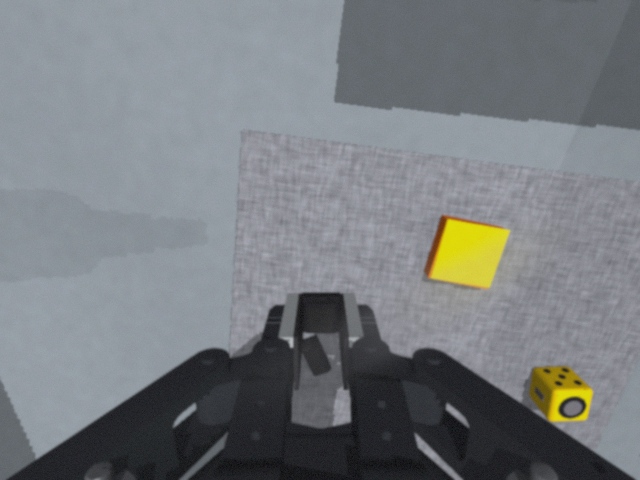

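Emit:
move_arm:
  targets: [-1,2,0.5,-4.5,4.8,-1,25,6.9,-5.5,4.8,-1,25,6.9,-5.5,4.8,-1,25,6.9,-5.5,4.8,-1,25,6.9,-5.5,4.8,-1,25,6.9,-5.5,4.8,-1,25,6.9,-5.5,4.8,-1,25,6.9,-5.5,4.8]

```text
clock: 6.25
eef_pos: [457.4, 212.9, 187.2]
tcp_rot: [-3.138, 0.002, 1.617]
contact_force: [-0.6, -0.3, -0.6]
opening: 0.193
```

```bash
cat >> h.py <<'E'
th=np.radians(2.5);ex=np.array([np.cos(th),np.sin(th)]);ey=np.array([-ex[1],ex[0]])
SG=dict(keycaps=(-63,-47),drives=(-63,47),knobs=(63,-0+47),empty=(63,-47))
def binp(b,i,j): a,c=SG[b];return np.array([545,241])+(a+i)*ex+(c+j)*ey
E
python3 - <<'E'
from h import *
f=r.grab_frame("wrist");g=r.grab_frame("side");
for i,j in((-59,-43),(59,-43),(59,43),(-59,43)):
    u=proj(f,[*binp("keycaps",i,j),144]);cv2.circle(f["img"],tuple(int(v) for v in u),4,(0,0,255),1)
cv2.imwrite("pics/w3.png",f["img"]);s=r.sense();print(s["opening"],s["contact_force"])
plan(*binp("keycaps",-25,22),125,2.5)
E
```

```text
0.1915813930189891 [0.23223853 0.54993194 0.07143728]
shift cm [0.06 0.07 6.28] turn 0.021835658744720376 q6 0.39 rows~ 1.255560954028151 pos [457.5 211.6 187.8] clk 6.35
```

View pics/w3.png

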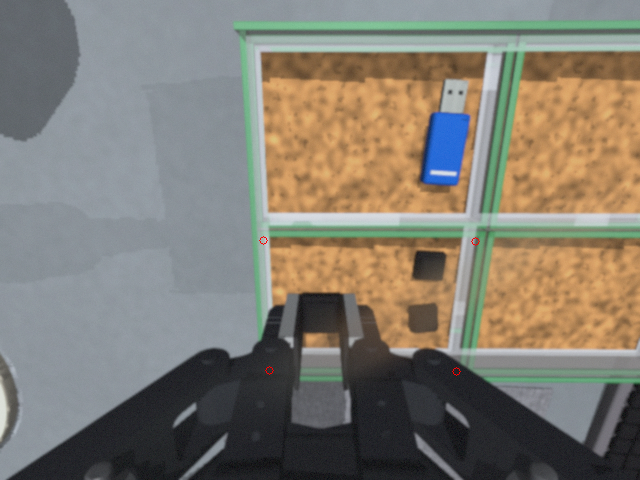

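Emit:
move_arm:
  targets: [-1,0.1,0.1,3,0,-1,0.1,0.1,5,0,-1,0.1,0.1,5.8,0,-1,0.1,0.1,6.2,0,-1,0.1,0.1,6.2,0,-1,0.1,0.1,6.2,0]

```text
clock: 6.95
eef_pos: [460.0, 213.7, 127.8]
tcp_rot: [3.141, -0.0, 1.614]
contact_force: [-0.1, -0.3, 0.4]
opening: 0.189
```

Run:
```python
from h import *
for k in range(4):
    print(r.sense()["eef_pos"].round(1)); f=r.grab_frame("side")
i=f["img"];cv2.imwrite("pics/s1.png",cv2.resize(i[90:260,220:410],None,fx=4,fy=3.5))
```

```text
[460.  213.7 127.8]
[460.1 213.9 127.9]
[460.  213.9 127.9]
[460.  214.  127.8]
```

View pics/s1.png

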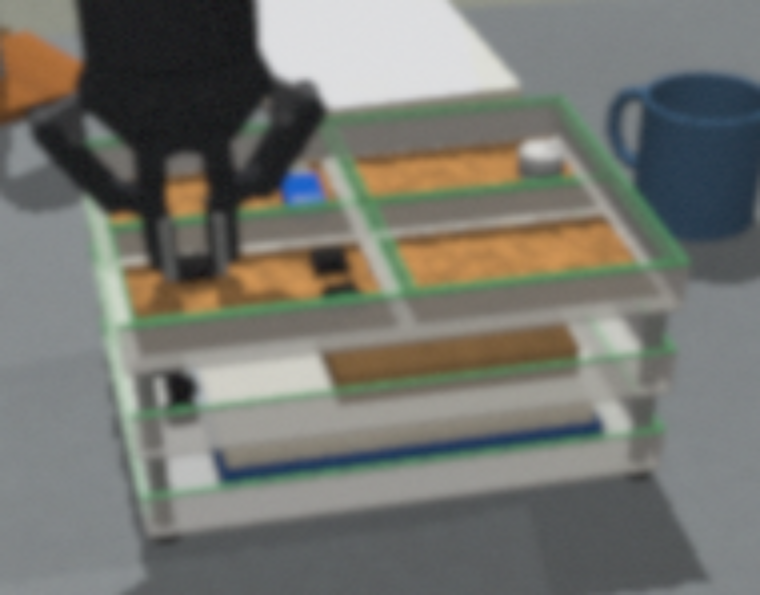

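Emit:
move_arm:
  targets: [-1,0,0,0.1,0,-1,0,0,0.2,0,-1,0,0,0.25,0,-1,0,0,0.25,0,-1,0,0,0.25,0]

```text
clock: 7.65
eef_pos: [459.6, 213.9, 125.2]
tcp_rot: [3.141, -0.0, 1.615]
contact_force: [-2.5, -1.3, 8.2]
opening: 0.187
```

Emit:
move_arm:
  targets: [-0.5,0,0,0,0,-0.4,0,0,0,0,-0.35,0,0,0,0,-0.35,0,0,0,0,-0.35,0,0,-1,0,-0.35,0,0,-3,0,-0.35,0,0,-7,0,-0.35,0,0,-7,0]

```text
clock: 8.45
eef_pos: [462.2, 215.1, 199.6]
tcp_rot: [3.134, -0.003, 1.615]
contact_force: [0.2, 0.2, 0.1]
opening: 0.321
```

Run:
```python
from h import *
f=r.grab_frame("wrist");cv2.imwrite("pics/w4.png",f["img"]);s=r.sense();print(s["opening"],s["contact_force"])
plan(432.8,-160,100,27.3)
```

```text
0.32923360464108803 [ 0.04721243 -0.00062452 -0.26684594]
shift cm [-37.3   -4.5    9.75] turn -24.764994395705898 q6 0.39 rows~ 7.7623557596053505 pos [461.2 214.6 197.5] clk 8.5
```

View pics/w4.png

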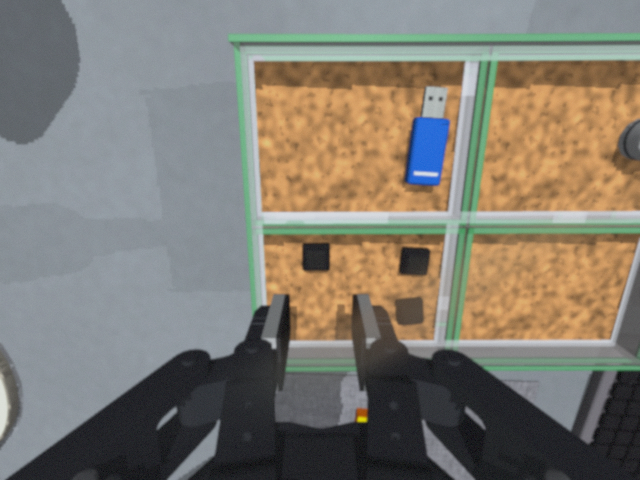

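Emit:
move_arm:
  targets: [-0.1,-20,-2,0,-24.5,-0.1,-20,-2,0,-24.5,-0.1,-20,-2,0,-24.5,-0.1,-37.3,-4.5,7,-24.5,-0.1,-37.3,-4.5,9.7,-24.5,-0.1,-37.3,-4.5,9.7,-24.5,-0.1,-37.3,-4.5,9.7,-24.5,-0.1,-37.3,-4.5,9.7,-24.5,-0.1,-37.3,-4.5,9.7,-24.5,-0.1,-37.3,-4.5,9.7,-24.5]

```text
clock: 9.5
eef_pos: [429.8, -161.8, 96.4]
tcp_rot: [-3.14, -0.002, 2.039]
contact_force: [0.1, -0.2, 0.2]
opening: 0.448
```

Run:
```python
from h import *
r.grab_frame("top");f=r.grab_frame("wrist");cv2.imwrite("pics/w5.png",f["img"]);s=r.sense();print(s["opening"],s["eef_pos"].round(1),np.degrees(s["tcp_rot"][2])-90)
wseg(f,9,60)
plan(432.8,-160,5,27.3)
```

```text
0.4515514463106513 [ 430.8 -160.2   97.5] 26.995710857685935
comp [323. 246.] 1186 ctr [ 430.7 -158.8] size [16.5 35.9] ang 27.7
comp [270. 335.] 781 ctr [ 427.3 -242. ] size [12.1 70.8] ang 24.0
comp [227. 363.] 3339 ctr [ 396.8 -267.8] size [63.9 71. ] ang 26.8
comp [418. 371.] 2747 ctr [ 541.  -213.1] size [71.3 37.7] ang 27.1
shift cm [-0.07  0.18  9.25] turn -0.3042891423140617 q6 -0.83 rows~ 1.8509303087650126 pos [ 430.8 -160.2   97.5] clk 9.6
```

View pics/w5.png

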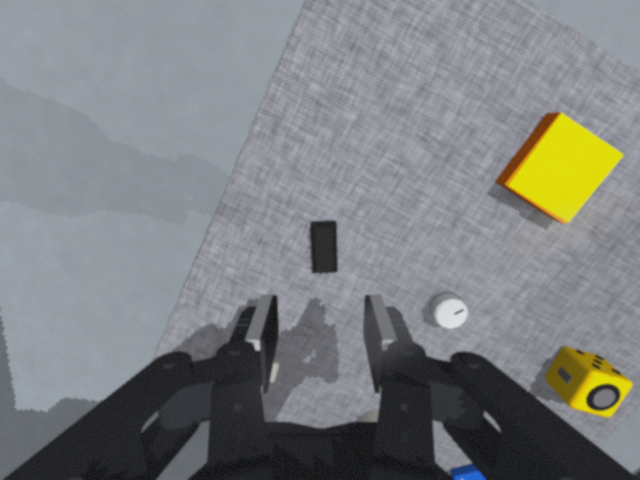

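Emit:
move_arm:
  targets: [-0.1,0,0.1,4,0,-0.1,0,0.1,7.5,0,-0.1,0,0.1,8.8,0,-0.1,0,0.1,9.2,0,-0.1,0,0.1,9.2,0,-1,0,0.1,9.2,0,-1,0,0.1,9.2,0,-1,0,0.1,9.2,0,-1,0,0.1,9.2,0,-1,0,0.1,9.2,0]

```text
clock: 10.6
eef_pos: [432.9, -160.4, 6.9]
tcp_rot: [3.14, 0.001, 2.042]
contact_force: [0.6, 3.9, 5.3]
opening: 0.186
```

Emit:
move_arm:
  targets: [-1,0,0,0,0,-1,0,0,-0.1,0,-1,0,0,-0.3,0,-1,0,0,-2,0,-1,0,0,-5,0,-1,0,0,-10,0,-1,0,0,-15,0,-1,0,0,-18,0,-1,0,0,-18,0,-1,0,0,-18,0]

```text
clock: 11.6
eef_pos: [432.1, -160.5, 186.3]
tcp_rot: [3.14, 0.002, 2.043]
contact_force: [-0.4, 0.6, -0.9]
opening: 0.183
```

Run:
```python
from h import *
r.grab_frame("top");f=r.grab_frame("wrist");cv2.imwrite("pics/w6.png",f["img"]);s=r.sense();print(s["opening"],s["eef_pos"].round(1))
plan(*binp("keycaps",-25,-19),185,2.5)
```

```text
0.18378760022027502 [ 431.1 -160.1  184.6]
shift cm [28.2  17.63 -0.04] turn 24.530543626206736 q6 -0.83 rows~ 6.651566823008184 pos [ 431.1 -160.1  184.6] clk 11.7
```

View pics/w6.png

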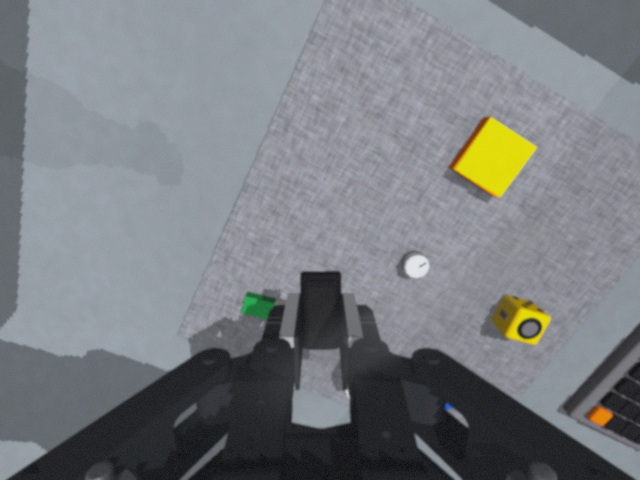

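Emit:
move_arm:
  targets: [-1,28.2,17.6,-1,24.5,-1,28.2,17.6,-1,24.5,-1,28.2,17.6,-1,24.5,-1,28.2,17.6,-1,24.5,-1,28.2,17.6,-1,24.5,-1,28.2,17.6,-1,24.5,-1,28.2,17.6,-1,24.5,-1,28.2,17.6,-1,24.5,-1,28.2,17.6,-1,24.5,-1,28.2,17.6,-1,24.5]

```text
clock: 12.7
eef_pos: [459.6, 169.8, 194.3]
tcp_rot: [-3.139, 0.001, 1.615]
contact_force: [-0.4, -0.7, -1.0]
opening: 0.186
```

Run:
```python
from h import *
f=r.grab_frame("side");f=r.grab_frame("wrist");cv2.imwrite("pics/w7.png",f["img"]);s=r.sense();print(s["opening"],s["eef_pos"].round(1))
wseg(f,130,60)
print(binp("keycaps",-25,22))
plan(*binp("keycaps",-25,-19),130,2.5)
```

```text
0.1813568659732371 [460.1 169.4 194.9]
comp [324. 187.] 792 ctr [458.3 215.6] size [16.1 17.1] ang 3.3
comp [431. 193.] 828 ctr [521.9 215.3] size [17.5 17. ] ang 0.1
comp [424. 250.] 680 ctr [523.  179.4] size [16.8 17. ] ang 8.0
comp [320. 310.] 3121 ctr [459.6 129.6] size [33.  64.5] ang 2.1
comp [276. 314.] 182 ctr [430.6 130.6] size [13.   7.9] ang 80.6
comp [243. 371.] 5348 ctr [402.8  90.6] size [81.9 61.7] ang 2.5
comp [402. 376.] 4818 ctr [520.4  86.1] size [86.3 42.2] ang 2.7
[458.17424118 212.18528837]
shift cm [ 0.19 -0.    6.49] turn -0.05573891567894407 q6 0.31 rows~ 1.298874051273101 pos [460.1 169.4 194.9] clk 12.8
```

View pics/w7.png

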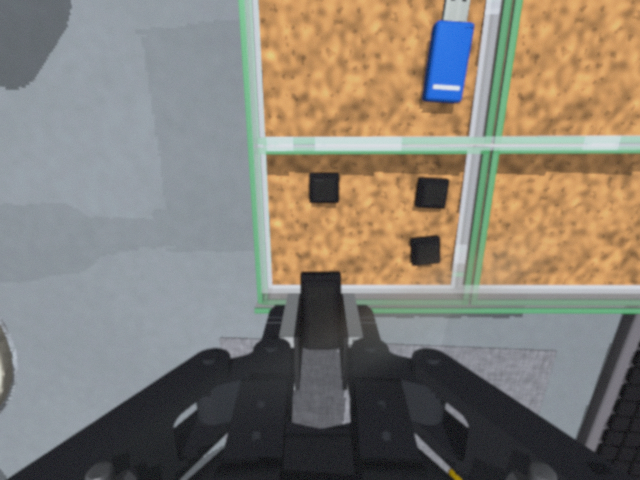

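Emit:
move_arm:
  targets: [-1,0.7,0,2,0,-1,0.7,0,4.5,0,-1,0.7,0,6,0,-1,0.7,0,6.6,0,-1,0.7,0,6.6,0,-1,0.7,0,6.6,0,-1,0.7,0,6.6,0]

```text
clock: 13.5
eef_pos: [460.9, 177.7, 130.5]
tcp_rot: [3.14, -0.0, 1.615]
contact_force: [0.1, -0.1, -0.6]
opening: 0.183
```

Emit:
move_arm:
  targets: [-1,0,0,0.1,0,-1,0,0,0.2,0,-1,0,0,0.2,0,-1,0,0,0.2,0]

```text
clock: 13.9
eef_pos: [460.2, 177.9, 127.6]
tcp_rot: [3.142, -0.0, 1.615]
contact_force: [0.4, -0.5, -0.9]
opening: 0.182
```

Emit:
move_arm:
  targets: [-1,0,0,0.1,0,-1,0,0,0.1,0,-1,0,0,0.1,0,-1,0,0,0.1,0]

```text
clock: 14.3
eef_pos: [460.3, 177.9, 126.9]
tcp_rot: [3.141, -0.0, 1.615]
contact_force: [-0.9, -0.3, 5.7]
opening: 0.185
```

Emit:
move_arm:
  targets: [-0.5,0,0,0,0,-0.4,0,0,0,0,-0.35,0,0,0,0,-0.35,0,0,0,0,-0.35,0,0,-1,0,-0.35,0,0,-3,0,-0.35,0,0,-7,0,-0.35,0,0,-7,0,-0.35,0,0,-7,0]

```text
clock: 15.2
eef_pos: [460.9, 178.1, 197.9]
tcp_rot: [3.139, -0.001, 1.615]
contact_force: [0.2, -0.7, -0.8]
opening: 0.328
```

Run:
```python
from h import *
f=r.grab_frame("top");f=r.grab_frame("wrist");cv2.imwrite("pics/w8.png",f["img"]);s=r.sense();print(s["opening"],s["contact_force"])
plan(533,-159.5,120,27.3)
```

```text
0.3243872345715586 [0.07622535 0.20472887 0.15079059]
shift cm [-34.     5.83   7.61] turn -24.765185326037866 q6 0.32 rows~ 7.065872327513046 pos [459.7 177.6 196.1] clk 15.3
```

View pics/w8.png

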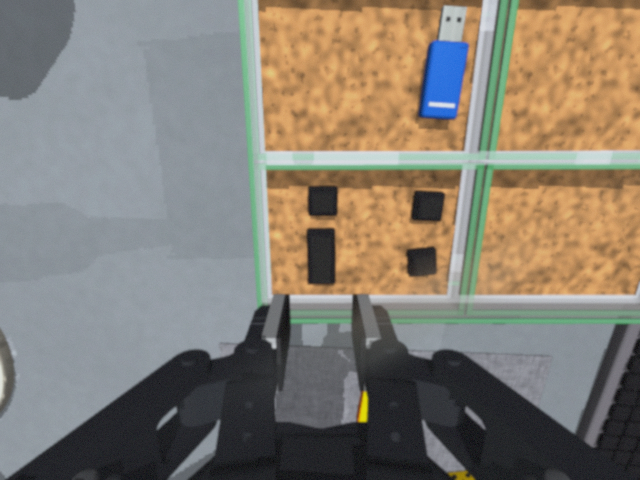

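Emit:
move_arm:
  targets: [0.1,-20,3,0,0,0.1,-20,3,0,0,0.1,-20,3,0,0,0.1,-20,3,0,0,0.1,-34,5.9,5,0,0.1,-34,5.9,9,0,0.1,-34,5.9,9,0,0.1,-34,5.9,9,0,0.1,-34,5.9,9,0,0.1,-34,5.9,9,0]

```text
clock: 16.3
eef_pos: [533.2, -158.9, 105.6]
tcp_rot: [-3.139, -0.001, 1.614]
contact_force: [-0.1, 0.9, -0.2]
opening: 0.55
```

Run:
```python
from h import *
f=r.grab_frame("top");f=r.grab_frame("wrist");cv2.imwrite("pics/w9.png",f["img"]);s=r.sense();print(s["opening"],s["eef_pos"].round(1))
wseg(f,19,170,mode="light",roi=70)
plan(532.5,-159.5,9)
```

```text
0.5513347932685686 [ 534.  -158.3  106.9]
comp [319. 249.] 811 ctr [ 531.7 -158.9] size [22.6 22.6] ang 42.3
shift cm [-0.11 -0.16  9.79] turn None q6 -0.34 rows~ 1.9577847834982842 pos [ 534.  -158.3  106.9] clk 16.4
```

View pics/w9.png

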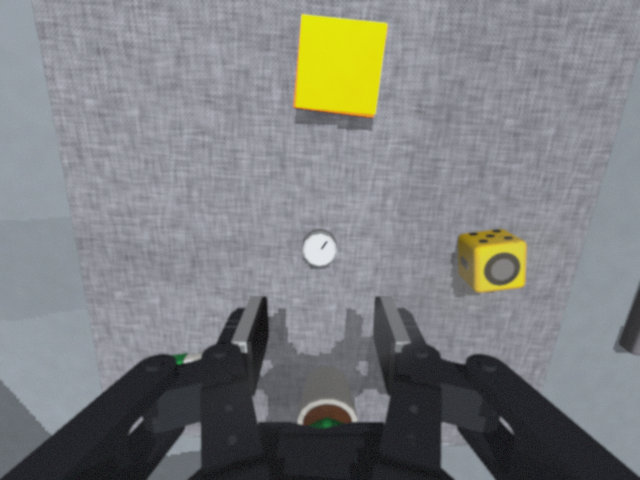

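Emit:
move_arm:
  targets: [0,-0.1,-0.2,4,0,0,-0.1,-0.2,7.5,0,0,-0.1,-0.2,9.4,0,0,-0.1,-0.2,9.8,0,0,-0.1,-0.2,9.8,0,-1,-0.1,-0.2,9.8,0,-1,-0.1,-0.2,9.8,0,-1,-0.1,-0.2,9.8,0,-1,-0.1,-0.2,9.8,0,-1,-0.1,-0.2,9.8,0]

```text
clock: 17.4
eef_pos: [533.4, -160.4, 10.3]
tcp_rot: [3.139, 0.001, 1.615]
contact_force: [0.2, 2.5, 6.1]
opening: 0.252
```

Emit:
move_arm:
  targets: [-1,0,0,0,0,-1,0,0,-0.1,0,-1,0,0,-0.3,0,-1,0,0,-2,0,-1,0,0,-5,0,-1,0,0,-10,0,-1,0,0,-15,0,-1,0,0,-19,0,-1,0,0,-19,0,-1,0,0,-19,0]

```text
clock: 18.4
eef_pos: [532.6, -160.6, 199.7]
tcp_rot: [3.139, 0.001, 1.615]
contact_force: [0.3, 0.3, -1.5]
opening: 0.248
```

Run:
```python
from h import *
r.grab_frame("top");f=r.grab_frame("wrist");cv2.imwrite("pics/w10.png",f["img"]);s=r.sense();print(s["opening"],s["eef_pos"].round(1))
plan(*binp("knobs",-20,0),200,2.5)
```

```text
0.2506234060749709 [ 531.2 -160.1  197.4]
shift cm [44.71  7.45 -0.26] turn 0.03093508645837062 q6 -0.34 rows~ 9.0648768997068 pos [ 531.2 -160.1  197.4] clk 18.5
```

View pics/w10.png

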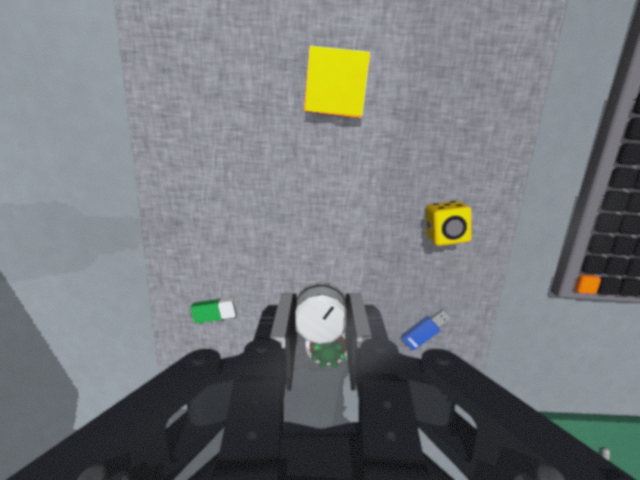

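Emit:
move_arm:
  targets: [-1,44.7,7.4,-0.3,0,-1,44.7,7.4,-0.3,0,-1,44.7,7.4,-0.3,0,-1,44.7,7.4,-0.3,0,-1,44.7,7.4,-0.3,0,-1,44.7,7.4,-0.3,0,-1,44.7,7.4,-0.3,0,-1,44.7,7.4,-0.3,0,-1,44.7,7.4,-0.3,0,-1,44.7,7.4,-0.3,0]

```text
clock: 19.5
eef_pos: [585.7, 294.6, 199.2]
tcp_rot: [-3.14, -0.001, 1.619]
contact_force: [-0.7, 0.4, 0.4]
opening: 0.257
```

Emit:
move_arm:
  targets: [-1,0,0,0,0,-1,0,0,0,0]

```text
clock: 19.7
eef_pos: [585.5, 288.4, 199.9]
tcp_rot: [-3.139, 0.002, 1.615]
contact_force: [0.3, -0.5, -0.2]
opening: 0.25
```

Run:
```python
from h import *
f=r.grab_frame("side");f=r.grab_frame("wrist");cv2.imwrite("pics/w11.png",f["img"]);s=r.sense();print(s["opening"],s["eef_pos"].round(1))
plan(*binp("knobs",-20,0),132,2.5)
```

```text
0.2506826364540493 [586.1 287.9 200.8]
shift cm [ 0.19 -0.01  6.88] turn -0.04447749293029801 q6 0.41 rows~ 1.3764503853727106 pos [586.1 287.9 200.8] clk 19.8
```

View pics/w11.png

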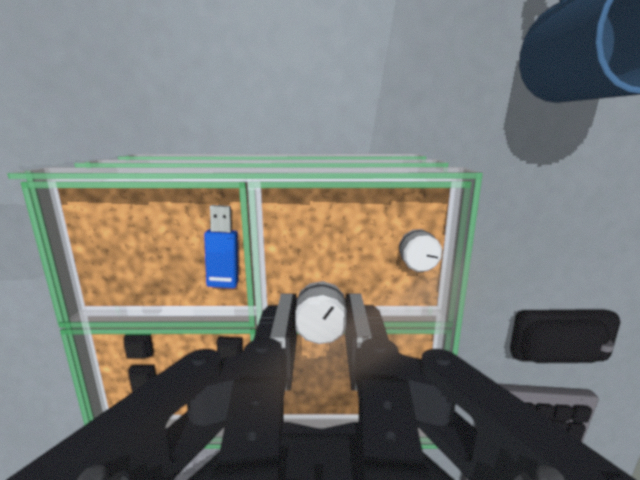

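Emit:
move_arm:
  targets: [-1,0.1,0,2,0,-1,0.1,0,4.5,0,-1,0.1,0,6.2,0,-1,0.1,0,6.7,0,-1,0.1,0,6.7,0,-1,0.1,0,6.7,0,-1,0.1,0,6.7,0]

```text
clock: 20.5
eef_pos: [587.1, 290.6, 135.8]
tcp_rot: [3.14, -0.001, 1.615]
contact_force: [-0.4, 0.4, -0.5]
opening: 0.256
```

Emit:
move_arm:
  targets: [-1,0,0,0.1,0,-1,0,0,0.2,0,-1,0,0,0.3,0,-1,0,0,0.3,0]

```text
clock: 20.9
eef_pos: [586.2, 290.5, 131.4]
tcp_rot: [-3.141, 0.0, 1.615]
contact_force: [0.2, -0.1, 0.4]
opening: 0.251
```

Emit:
move_arm:
  targets: [-1,0,0,0.05,0,-1,0,0,0.1,0,-1,0,0,0.15,0,-1,0,0,0.15,0]

```text
clock: 21.3
eef_pos: [586.4, 290.5, 130.4]
tcp_rot: [3.142, -0.0, 1.615]
contact_force: [-1.4, -1.2, 3.7]
opening: 0.254
```

Contact; release.

Emit:
move_arm:
  targets: [-0.4,0,0,0,0,-0.3,0,0,0,0,-0.2,0,0,0,0,-0.2,0,0,0,0,-0.2,0,0,-1,0,-0.2,0,0,-3,0,-0.2,0,0,-7,0,-0.2,0,0,-7,0,-0.2,0,0,-7,0]

```text
clock: 22.2
eef_pos: [587.1, 290.9, 201.9]
tcp_rot: [3.139, -0.001, 1.615]
contact_force: [-0.5, -0.1, -0.0]
opening: 0.399
```

Run:
```python
from h import *
f=r.grab_frame("top");f=r.grab_frame("wrist");cv2.imwrite("pics/w12.png",f["img"]);s=r.sense();print(s["opening"],s["contact_force"])
plan(648,-159.7,130,10)
```

```text
0.4006854128938151 [ 0.3512097   0.6716036  -0.07408892]
shift cm [-45.23   4.22   6.96] turn -7.467716799744778 q6 0.41 rows~ 9.190637831657735 pos [585.9 290.3 199.6] clk 22.3
```

View pics/w12.png

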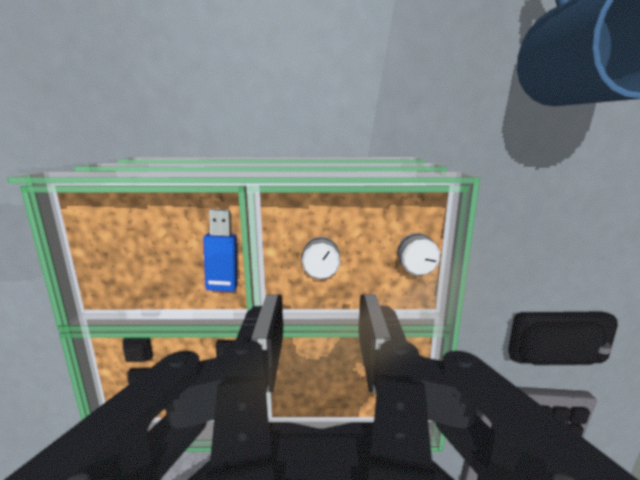

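Knob standing at (321,259) in its bin. Next the cube.

Emit:
move_arm:
  targets: [0.5,-36,3,0,-7.5,0.5,-36,3,0,-7.5,0.5,-36,3,0,-7.5,0.5,-36,3,0,-7.5,0.5,-36,3,0,-7.5,0.5,-36,3,0,-7.5,0.5,-45.2,4.2,5,-7.5,0.5,-45.2,4.2,7,-7.5,0.5,-45.2,4.2,7,-7.5,0.5,-45.2,4.2,7,-7.5]

```text
clock: 23.3
eef_pos: [646.4, -162.6, 126.4]
tcp_rot: [-3.137, -0.001, 1.743]
contact_force: [-0.4, 0.8, -0.4]
opening: 0.75
```

Emit:
move_arm:
  targets: [0.5,0,0,0,0,0.5,0,0,0,0]

```text
clock: 23.5
eef_pos: [647.8, -158.6, 129.5]
tcp_rot: [-3.14, -0.001, 1.745]
contact_force: [-0.4, -0.1, -0.2]
opening: 0.751
```

Run:
```python
from h import *
f=r.grab_frame("top");f=r.grab_frame("wrist");cv2.imwrite("pics/w13.png",f["img"]);s=r.sense();print(s["opening"],s["eef_pos"].round(1))
wseg(f,37,170,mode="yellow",roi=90)
plan(648,-159.7,14,10)
```

```text
0.7528633849770565 [ 648.5 -157.7  130.6]
comp [322. 242.] 1812 ctr [ 648.2 -156.2] size [33.4 39.4] ang 10.1
shift cm [-0.19 -0.08 11.66] turn 0.09851501794734929 q6 -0.42 rows~ 2.332893752625144 pos [ 648.5 -157.7  130.6] clk 23.6
```

View pics/w13.png

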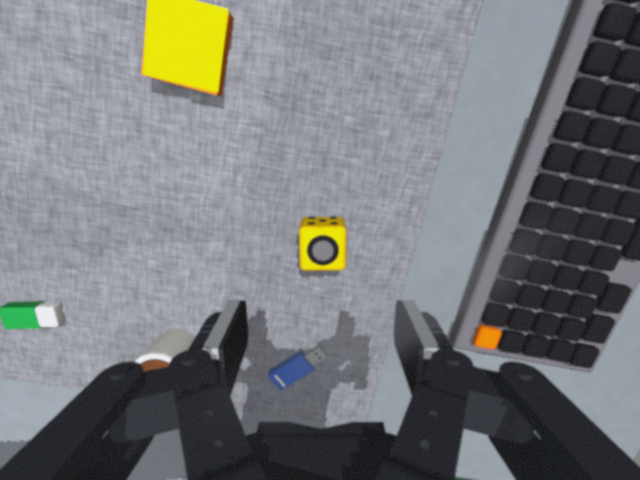

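Emit:
move_arm:
  targets: [0.4,-0.1,0,4,0,0.3,-0.1,0,8,0,0.3,-0.1,0,11,0,0.3,-0.1,0,12,0,0.3,-0.1,0,12,0,-1,-0.1,0,12,0,-1,-0.1,0,12,0,-1,-0.1,0,12,0,-1,-0.1,0,12,0,-1,-0.1,0,12,0]

```text
clock: 24.6
eef_pos: [650.1, -160.4, 12.4]
tcp_rot: [3.138, 0.001, 1.746]
contact_force: [-0.3, 2.5, 6.7]
opening: 0.39
```

Emit:
move_arm:
  targets: [-1,0,0,0,0,-1,0,0,-0.1,0,-1,0,0,-0.3,0,-1,0,0,-2,0,-1,0,0,-5,0,-1,0,0,-10,0,-1,0,0,-15,0,-1,0,0,-19,0,-1,0,0,-19,0,-1,0,0,-19,0]

```text
clock: 25.6
eef_pos: [648.9, -160.4, 202.3]
tcp_rot: [3.139, 0.001, 1.746]
contact_force: [-0.6, 0.1, -0.7]
opening: 0.386
```

Run:
```python
from h import *
r.grab_frame("top");f=r.grab_frame("wrist");cv2.imwrite("pics/w14.png",f["img"]);s=r.sense();print(s["opening"],s["eef_pos"].round(1))
plan(*binp("empty",-5,0),200,2.5)
```

```text
0.3928109127630279 [ 647.5 -160.   199.4]
shift cm [35.85  2.02 -0.06] turn 7.531592233394292 q6 -0.42 rows~ 7.182285465835272 pos [ 647.5 -160.   199.4] clk 25.7
```

View pics/w14.png

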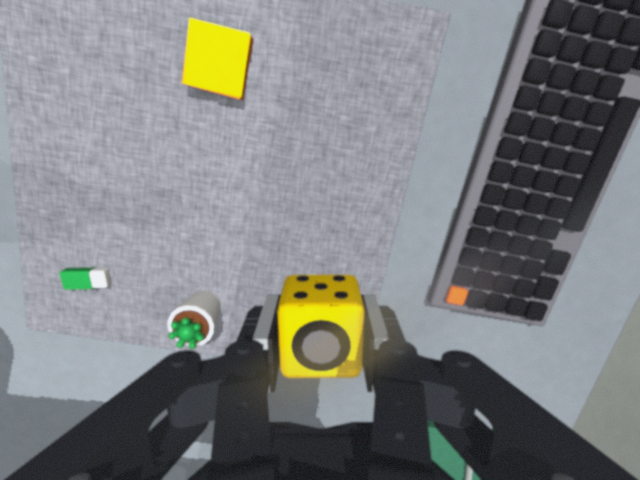

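Emit:
move_arm:
  targets: [-1,35.9,2,0,7.5,-1,35.9,2,0,7.5,-1,35.9,2,0,7.5,-1,35.9,2,0,7.5,-1,35.9,2,0,7.5,-1,35.9,2,0,7.5,-1,35.9,2,0,7.5,-1,35.9,2,0,7.5,-1,35.9,2,0,7.5,-1,35.9,2,0,7.5]

```text
clock: 26.7
eef_pos: [605.1, 195.8, 198.9]
tcp_rot: [-3.14, 0.001, 1.615]
contact_force: [-0.7, 0.0, -0.0]
opening: 0.389
```

Emit:
move_arm:
  targets: [-1,0,0,0,0,-1,0,0,0,0]

```text
clock: 26.9
eef_pos: [605.8, 195.2, 199.9]
tcp_rot: [-3.141, 0.0, 1.613]
contact_force: [0.2, 0.3, -0.7]
opening: 0.389
```

Run:
```python
from h import *
f=r.grab_frame("side");f=r.grab_frame("wrist");cv2.imwrite("pics/w15.png",f["img"]);s=r.sense();print(s["opening"],s["eef_pos"].round(1))
plan(*binp("empty",-5,0),134,2.5)
```

```text
0.388217142657071 [605.9 195.6 200.1]
shift cm [ 0.1  -0.08  6.61] turn -0.05546399008989056 q6 0.27 rows~ 1.3219305232552165 pos [605.9 195.6 200.1] clk 27.0
```

View pics/w15.png

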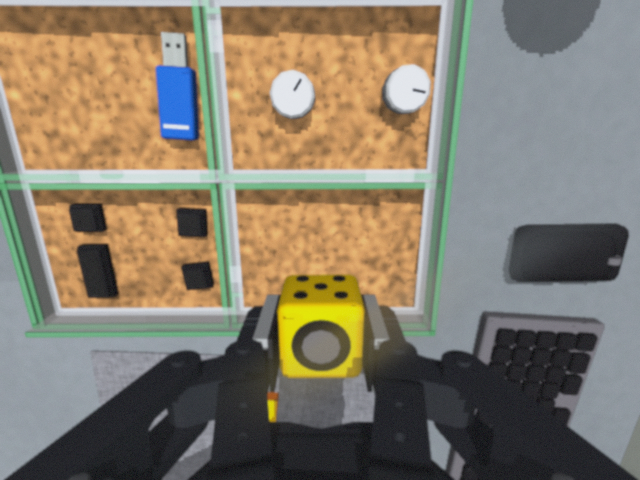

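Emit:
move_arm:
  targets: [-1,0.1,0,2,0,-1,0.1,0,4.5,0,-1,0.1,0,5.9,0,-1,0.1,0,6.3,0,-1,0.1,0,6.4,0,-1,0.1,0,6.4,0,-1,0.1,0,6.4,0]

```text
clock: 27.7
eef_pos: [606.2, 198.0, 137.1]
tcp_rot: [3.14, -0.0, 1.615]
contact_force: [0.5, 0.0, -1.3]
opening: 0.39
```

Emit:
move_arm:
  targets: [-1,0,0,0.1,0,-1,0,0,0.2,0,-1,0,0,0.3,0,-1,0,0,0.3,0]

```text
clock: 28.1
eef_pos: [605.5, 197.8, 133.0]
tcp_rot: [-3.141, 0.0, 1.615]
contact_force: [-0.3, -0.8, -1.1]
opening: 0.389
```

Emit:
move_arm:
  targets: [-1,0,0,0.05,0,-1,0,0,0.1,0,-1,0,0,0.12,0,-1,0,0,0.12,0]

```text
clock: 28.5
eef_pos: [605.6, 197.8, 132.4]
tcp_rot: [3.141, -0.0, 1.615]
contact_force: [-1.9, -0.1, 4.6]
opening: 0.391
```

Contact; release.

Emit:
move_arm:
  targets: [-0.15,0,0,0,0,-0.05,0,0,0,0,0.05,0,0,0,0,0.05,0,0,0,0,0.05,0,0,-1,0,0.05,0,0,-3,0,0.05,0,0,-7,0,0.05,0,0,-7,0,0.05,0,0,-7,0]

```text
clock: 29.4
eef_pos: [606.3, 198.1, 203.6]
tcp_rot: [3.139, -0.001, 1.615]
contact_force: [-0.4, -0.3, -0.4]
opening: 0.522
```

Run:
```python
from h import *
f=r.grab_frame("top");f=r.grab_frame("wrist");cv2.imwrite("pics/w16.png",f["img"]);s=r.sense();print(s["opening"],s["contact_force"])
plan(647,-284,130,132.9)
```

```text
0.526223659430596 [-0.42312136  0.02168121 -0.16292544]
shift cm [-48.3    2.06   7.15] turn 49.63045488482754 q6 0.27 rows~ 9.774206417839705 pos [605.1 197.6 201.5] clk 29.5
```

View pics/w16.png

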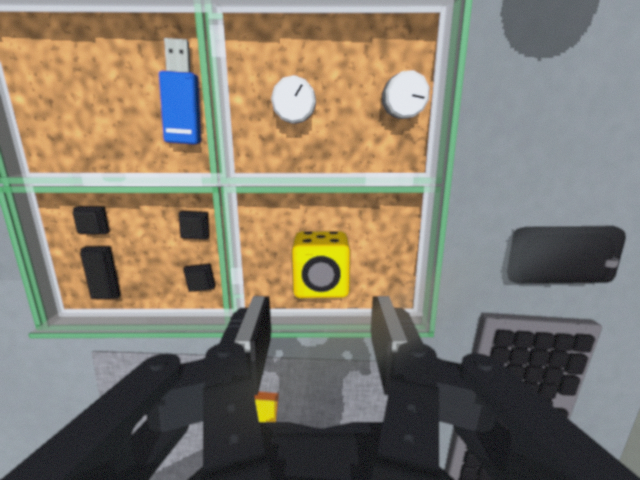

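Emit:
move_arm:
  targets: [0.2,-36,1.5,0,49.5,0.2,-36,1.5,0,49.5,0.2,-36,1.5,0,49.5,0.2,-36,1.5,0,49.5,0.2,-36,1.5,0,49.5,0.2,-36,1.5,0,49.5,0.2,-36,1.5,0,49.5,0.2,-48.3,2,5,49.5,0.2,-48.3,2,8,49.5,0.2,-48.3,2,8,49.5]

```text
clock: 30.5
eef_pos: [645.9, -280.2, 124.1]
tcp_rot: [-3.141, 0.0, 0.751]
contact_force: [-0.2, 0.4, -0.4]
opening: 0.599
```

Emit:
move_arm:
  targets: [0.1,0,0,0,0,0.1,0,0,0,0,0.1,0,0,0,0]

```text
clock: 30.8
eef_pos: [646.4, -277.6, 125.8]
tcp_rot: [-3.141, -0.0, 0.751]
contact_force: [0.1, 0.1, -0.6]
opening: 0.55
```

Run:
```python
from h import *
f=r.grab_frame("top");f=r.grab_frame("wrist");cv2.imwrite("pics/w17.png",f["img"]);s=r.sense();print(s["opening"],s["eef_pos"].round(1),s["qpos"][5],np.degrees(s["tcp_rot"][2]))
wseg(f,13,170,mode="blue",roi=90)
plan(646.5,-284,5,132.9)
```

```text
0.5503989441732902 [ 647.  -277.3  126.7] 0.41125316647860677 43.1046096207907
comp [328. 245.] 1092 ctr [ 643.5 -285.6] size [38.1 19.1] ang 44.1
shift cm [-0.5   0.46 12.17] turn 0.20460962079067713 q6 0.41 rows~ 2.438375909205557 pos [ 647.  -277.3  126.7] clk 30.9
```

View pics/w17.png

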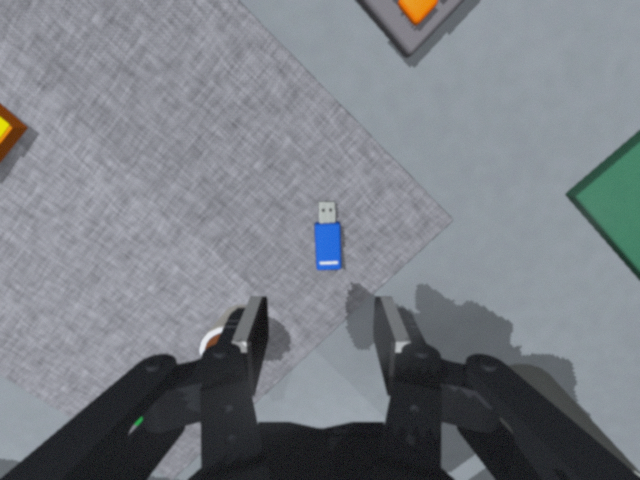

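Emit:
move_arm:
  targets: [0,-0.5,0.35,4,0,0,-0.5,0.35,8,0,0,-0.5,0.35,11,0,0,-0.5,0.35,12,0,0,-0.5,0.35,12,0,0,-0.5,0.35,12,0,0,-0.5,0.35,12,0]

```text
clock: 31.6
eef_pos: [646.7, -284.7, 8.2]
tcp_rot: [3.138, -0.001, 0.751]
contact_force: [-0.7, -0.2, -0.1]
opening: 0.494
```

Emit:
move_arm:
  targets: [-1,0,0,0.05,0,-1,0,0,0.05,0,-1,0,0,0.05,0,-1,0,0,0.05,0,-1,0,0,0.05,0,-1,0,0,0.05,0]

```text
clock: 32.2
eef_pos: [645.9, -284.7, 6.9]
tcp_rot: [3.14, -0.001, 0.751]
contact_force: [-1.2, -0.4, 5.7]
opening: 0.219
```

Emit:
move_arm:
  targets: [-1,0,0,0,0,-1,0,0,-0.1,0,-1,0,0,-0.3,0,-1,0,0,-2,0,-1,0,0,-5,0,-1,0,0,-10,0,-1,0,0,-15,0,-1,0,0,-19,0,-1,0,0,-19,0,-1,0,0,-19,0]

```text
clock: 33.2
eef_pos: [645.7, -284.6, 197.7]
tcp_rot: [3.139, -0.001, 0.751]
contact_force: [0.0, 0.2, -0.5]
opening: 0.216
```

Run:
```python
from h import *
r.grab_frame("top");f=r.grab_frame("wrist");cv2.imwrite("pics/w18.png",f["img"]);s=r.sense();print(s["opening"],s["eef_pos"].round(1))
plan(*binp("drives",-22,0),200,2.5)
```

```text
0.21645866867460678 [ 644.3 -284.   194.6]
shift cm [ 25.16 -54.25  -0.54] turn -49.46635480802473 q6 0.4 rows~ 11.960561740331556 pos [ 644.3 -284.   194.6] clk 33.3
```

View pics/w18.png

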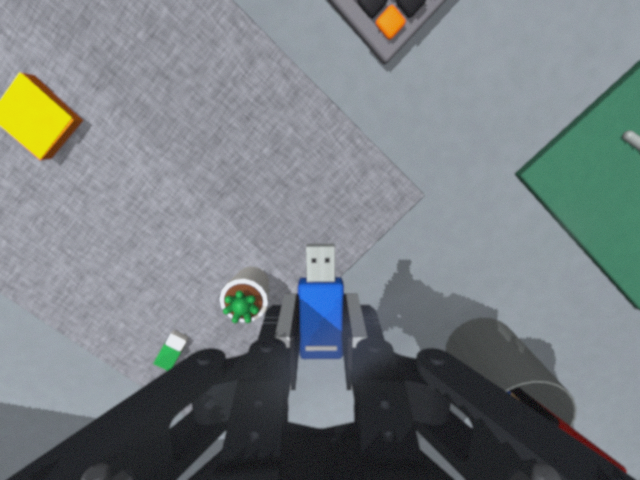

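Emit:
move_arm:
  targets: [-1,25.2,-54.2,-0.6,-49.5,-1,25.2,-54.2,-0.6,-49.5,-1,25.2,-54.2,-0.6,-49.5,-1,25.2,-54.2,-0.6,-49.5,-1,25.2,-54.2,-0.6,-49.5,-1,25.2,-54.2,-0.6,-49.5,-1,25.2,-54.2,-0.6,-49.5,-1,25.2,-54.2,-0.6,-49.5,-1,25.2,-54.2,-0.6,-49.5,-1,25.2,-54.2,-0.6,-49.5]

```text
clock: 34.3
eef_pos: [487.9, 192.2, 199.0]
tcp_rot: [-3.139, 0.001, 1.615]
contact_force: [1.1, 0.3, -0.7]
opening: 0.214
```

Run:
```python
from h import *
plan(*binp("drives",-22,0),200,2.5)
```

```text
shift cm [ 9.32 -2.58 -0.1 ] turn 0.023481581049921374 q6 0.33 rows~ 1.9349678064334643 pos [487.9 192.2 199. ] clk 34.3
```

Emit:
move_arm:
  targets: [-1,9,-2.5,0,0,-1,9,-2.5,0,0,-1,9,-2.5,0,0,-1,9,-2.5,0,0,-1,9,-2.5,0,0]

```text
clock: 34.8
eef_pos: [460.5, 278.7, 199.4]
tcp_rot: [-3.14, 0.001, 1.615]
contact_force: [0.3, 0.3, -0.3]
opening: 0.217
```

Run:
```python
from h import *
f=r.grab_frame("side");f=r.grab_frame("wrist");cv2.imwrite("pics/w19.png",f["img"]);s=r.sense();print(s["opening"],s["eef_pos"].round(1))
plan(*binp("drives",-22,0),128,2.5)
```

```text
0.2158441585063075 [461.1 278.4 199.9]
shift cm [ 0.6  -0.28  7.19] turn -0.055675244026048176 q6 0.5 rows~ 1.4430447202624999 pos [461.1 278.4 199.9] clk 34.9
```

View pics/w19.png

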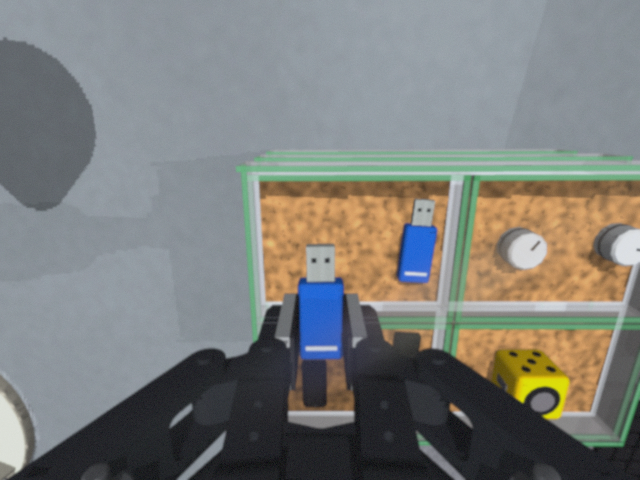

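Emit:
move_arm:
  targets: [-1,0.4,-0.1,2,0,-1,0.4,-0.1,4.5,0,-1,0.4,-0.1,6.2,0,-1,0.4,-0.1,6.8,0,-1,0.4,-0.1,6.9,0,-1,0.4,-0.1,6.9,0,-1,0.4,-0.1,6.9,0]

```text
clock: 35.6
eef_pos: [460.4, 283.8, 132.3]
tcp_rot: [3.14, -0.001, 1.615]
contact_force: [-0.2, -0.4, -0.7]
opening: 0.214
```

Emit:
move_arm:
  targets: [-1,0,0,0.1,0,-1,0,0,0.2,0,-1,0,0,0.3,0,-1,0,0,0.3,0]

```text
clock: 36.0
eef_pos: [459.6, 283.6, 128.3]
tcp_rot: [-3.141, 0.0, 1.615]
contact_force: [-0.9, 0.9, 0.7]
opening: 0.217
```

Emit:
move_arm:
  targets: [-1,0,0,0.05,0,-1,0,0,0.1,0,-1,0,0,0.15,0,-1,0,0,0.17,0,-1,0,0,0.17,0]

```text
clock: 36.5
eef_pos: [459.7, 283.7, 126.8]
tcp_rot: [3.142, -0.0, 1.615]
contact_force: [-1.9, -0.3, 3.6]
opening: 0.22
```

Emit:
move_arm:
  targets: [-0.45,0,0,0,0,-0.35,0,0,0,0,-0.3,0,0,0,0,-0.3,0,0,0,0,-0.3,0,0,-1,0,-0.3,0,0,-3,0,-0.3,0,0,-8,0,-0.3,0,0,-13,0,-0.3,0,0,-13,0]

```text
clock: 37.4
eef_pos: [462.9, 285.6, 264.4]
tcp_rot: [3.131, -0.006, 1.615]
contact_force: [0.3, -1.1, -0.4]
opening: 0.353
```

Emit:
move_arm:
  targets: [-0.3,0,0,0,0,-0.3,0,0,0,0]

```text
clock: 37.6
eef_pos: [459.1, 283.3, 256.1]
tcp_rot: [-3.141, 0.001, 1.615]
contact_force: [0.1, -0.4, -0.8]
opening: 0.35
```

Run:
```python
from h import *
f=r.grab_frame("wrist");cv2.imwrite("pics/w20.png",f["img"]);g=r.grab_frame("side");cv2.imwrite("pics/s2.png",g["img"]);s=r.sense();print(s["opening"],s["contact_force"],s["eef_pos"])
for n,b in (("keycap_wide","keycaps"),("keycap_small","keycaps"),("drive","drives"),("knob","knobs"),("fidget_cube","empty"),("pot",None)):
    for fr in (f,g):
        print(n,[(np.round(m["position"],1).tolist(),round(m["conf"],2)) for m in r.mark_of(fr,n)[:4]], None if b is None else binp(b,0,0).round(0))
```

```text
0.3552889341316553 [-0.40205969  0.19608432  0.50217676] [458.94303095 283.15105821 255.37086716]
keycap_wide [([457.9, 177.3, 121.4], 0.65), ([588.7, 293.3, 121.0], 0.6)] [484. 191.]
keycap_wide [([462.2, 176.7, 124.3], 0.53)] [484. 191.]
keycap_small [([456.6, 210.4, 123.9], 0.79)] [484. 191.]
keycap_small [([459.4, 209.4, 122.6], 0.55)] [484. 191.]
drive [([458.7, 290.8, 122.5], 0.94)] [480. 285.]
drive [([459.8, 286.4, 122.8], 0.61)] [480. 285.]
knob [([585.5, 291.3, 123.2], 0.71)] [606. 291.]
knob [([607.0, 293.8, 120.0], 0.7), ([586.3, 289.5, 122.3], 0.53)] [606. 291.]
fidget_cube [] [610. 197.]
fidget_cube [([606.1, 196.9, 120.7], 0.74)] [610. 197.]
pot [([607.6, 287.4, 122.3], 0.3)] None
pot [([544.1, -285.4, 2.3], 0.62)] None
```

View pics/w20.png

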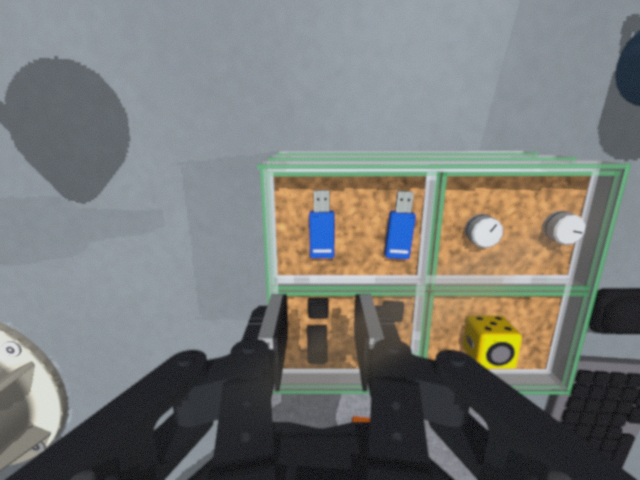

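View pics/s2.png

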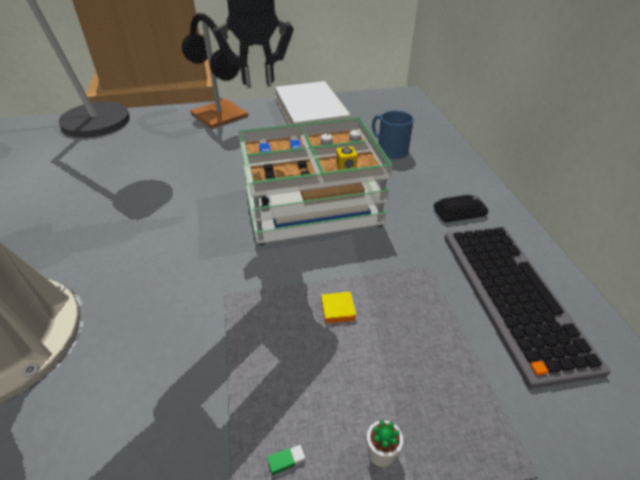

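All five lie in their bins and the pot is unmoved (mark at 544, -285). The gripper is clear, so I'm handing in.

```bash
python3 -c "
from rig import r
print(r.sign_off())"
```

```text
the job is handed in; nothing more can be done
None
```

All five spares are in their bins, and I handed the job in at about 38 s on the robot's clock. I gripped each one on the pad, lowered it until the wrist force showed light contact with the bin floor (about 4–8 N), and only then opened the fingers.

**Positions:** The last marks put each thing inside its bin's limits, judged against the bin centres I measured. Each origin read 121–124 mm up, against a cork floor at 123 mm. In the final wrist and side pictures all five look flat and right way up, with nothing on top of anything.

**Pot:** It is within about 2 mm of where it started. Nothing was touching the gripper when I handed in.

**Checks that disagreed:**
- The small keycap's position along bin y read 209–215 mm depending on the view, which is well inside the limit either way.
- The networks gave a few false reports, such as a pot or a wide keycap in the knob bin. They also missed the cube in the last wrist picture, but it shows plainly there and the side view marked it.

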